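Snap open the plate stand with the blue bar

ROBOT

A 6-joint arm with a two-finger parallel gripper is mounted at the origin on the work surface. World frame = base frame: x ahead of the robot, y to its left, z up, the work surface at z = 0. Lengths are in mm, angles in rad, forces in N, time in s.
With the tool pointing down it reaches from about 275 to 750 mm from the base axis. Payload 10.2 kg.
Tool frame: the origin (TCP) lies at the very end of the fingers, on their centre line; the grasp point (between the pads) lies 19 mm behind it; y points along the fingers, x is the direction in which the jaws open and shut, and the axes are right-handed (so a half turn about y gives the same grasp; the last joint's range is limited). The gripper opens to 85 mm and grips with 20 to 120 N. Pads are 22 mm wide; open, the fingers measure 114 mm over their backs; the gripper's body (76 mm by 85 mm) begins 54 mm behind the grasp point. The pads swing forward as they close: fully open they stand 13 mm farther back than shut.
Start: joints at [1.087, 0.313, 1.498, -0, 1.331, -0.223], TCP at [135.386, 507.249, 209.094] pointing down, gripper open.
Joint ranges: [-2.94, 2.94], [-0.97, 2.17], [0.19, 2.56], [-1.23, 4.37], [0.02, 3.11], [-2.88, 2.88]. Speed limits (rad/s): [2.39, 2.39, 3.01, 3.14, 3.14, 3.14].

INTERFACE

Orientations are given as a unit quaternion [w, x, y, z].
In Python, from rig import telemetry, imaging, ctrl gives the robot as it stands.
- The arm moves only by the shell command python3 -m handwheel 'ROWS' [FORCE]. ROWS is JSON, a list of rows, each an object with "delta_pos": the shift along the tool's x, y, z in cm, a list of three; "twist": the turn, a rotation vector about the tool's x, y, z in rad, a list of three; "jaw": the opening, from 0 (shut) to 1 (fully open). A call has exactly 10 rows; each row is the pose to reach, as a shift and turn from the pose commanded when the call began, along the tool's axes at that moment; what a row does not reach only later rows make up. A row lasts 1/12 s, in which the tool goes at most 41.7 mm and 7.16 degrees, less where a joint would pass 70% of its speed; a pose out of reach is approached as far as the arm can. A call with a gripper value outside its range is refused whole. The fingers move at their own pace and stop on an object; FORCE is the grip in N (left out, the last holds). Time passes only in rows, so rows that repeat a pose let the fingers close, or fill a call up. It gives the time, the measured TCP pose, the force and the opening at its end, in the units of the state.
- telemetry.sense(): the state, without advancing time (a new reading comes with each control period).
- imaging.capture(name): name is "scene" or "top" or "wrist"; returns a dict with "frame" (384x512x3 uint8, red, green, blue), "z_map" (384x512 float32, mm along the optical axis (not along the pixel's ray), 0 where there is no reading), "fx", "fy", "cx", "cy" (pixels), "rvec" (rotation vector, rad) and "tvec" (3), from world to camera coordinates, as OpenCV has them. Camera axes: x right, y down, z forward; pixel columns grow to the right and rows downward; lengths in mm; the calibration is good to about 2 mm. A picture is of the moment at which its call begins.
- ctrl.finish_job(): hands the job in, once; it reports no verdict.
The state is a dict: "time_s": time; "joints": joint angles; "dq": joint speeds; "tau": joint torques, N m; "eef_pos": TCP position; "ee_rot": TCP orientation; "force": force on the tool from outside, world axes, zero at the start; "wrist_torque": the same for the moment, N m; "grip_width": opening from 0.0 (shut) to 1.0 (fully open).
Only numpy, scipy, OpenCV 4.12 (cv2) and the standard library are available. Lean on these libraries where they do the work, as an engineer would, in place of code of your own. Each camera call takes 0.05 s, during which the arm holds its last target.

TASK

Snap open the folding plate stand that has the blue bar, so that the washed thali can be leaned on it to dry: swing the blue bar up and over until the wire frame stays leaning back against its stop by itself, then let go. Do not drag or tip the stand, and leave the look-alike stand with the orange bar folded.

Things in the scene. Friction and masses are not known exactly. Their poses are not given: they have to be found in the camera images.
- blue_bar (a point): Centre of the blue bar: round, 16 mm thick, 90 mm long, level, along this point's y axis, joining the free ends of the wire frame; moves with it. Folded: 50 mm above the table, 34 mm above the base. Side wires (6 mm) run 50 mm either side of the point to the hinge; the space between is clear for 90 mm towards the hinge, so fingers can close across the bar from above.
- blue_hinge (a point): Middle of this stand's hinge axis, 36 mm above the table, fixed to the base. x level, from the folded bar to the hinge; y along the hinge; z up. Folded, the bar's axis is 145 mm to -x and 14.5 mm above this axis. Base: loose dark stone slab 190 x 130 x 16 mm, 1 kg, from -160 to +30 mm in x; 10 mm brass ledge on it at -70 mm; spring strut from hinge to a cross wire 50 mm along the frame.
- blue_bail (a joint): Frame angle, rad: 0 folded (stop, start), grows as the bar swings up and over to +x of blue_hinge, 1.75 open (stop; frame leans about 16 degrees past upright). An over-centre spring drives it to a stop: released below about 0.9 it snaps shut, above it snaps open. Lifting it off the folded stop takes about 2 N at the bar.
- orange_bail (a joint): The same angle of the look-alike stand with an orange bar; must stay folded (0). One stand is left, the other right of the table's middle line, either way round, centres at least 0.23 m apart, otherwise alike. Bystanders: steel thali, three katoris, green tumbler, white pickle jar, cutlery caddy; all within 0.2 m of a stand are below 0.15 m.
There are look-alikes about, which are no part of the job. What is shaped like the part that bears blue_bar but purple or turquoise is not meant.

How it is judged:
By the outcome, as a careful person would: the job done as asked, in the order asked, and still so for the second after the job is handed in, with the robot touching nothing.
It also fails if it takes over 35 s, if anything falls off the work surface, if the arm or the gripper's body presses on something with over 40 N, if the wrist force passes 120 N, or if a joint passes its speed limit or range.

## Working session

There is one attempt and no reset: what is moved stays moved. The work goes in short steps, Python scripts to look and compute and a shell command to move; the robot and the scene stay as the last step left them, time stands still between calls to the robot, and variables do not carry over. Pictures are saved under pics/ and viewed, and the job is handed in when it is done.

```bash
mkdir -p pics; ls
python3 - <<'E'
from rig import telemetry, imaging
import cv2,numpy as np
print(telemetry.sense())
for n in ["top","scene"]:
    c=imaging.capture(n); cv2.imwrite(f"pics/{n}0.png",c["frame"][:,:,::-1]); np.savez(f"{n}0.npz",**c)
    print(n,c["fx"],c["cx"],c["cy"],c["rvec"],c["tvec"])
E
```

```text
pics
{'time_s': 0.0, 'joints': array([ 1.08660272e+00,  3.13469438e-01,  1.49844348e+00,  2.35786065e-06,
        1.33102045e+00, -2.23381119e-01]), 'dq': array([-2.77680105e-03, -4.38518014e-04, -1.18646120e-03,  1.86646204e-03,
       -3.02128298e-05,  1.55138883e-03]), 'tau': array([-9.90328408e-04, -4.12255776e+01, -2.59745604e+01, -1.76471463e-04,
        4.08415348e-03, -1.99925188e-05]), 'eef_pos': array([135.24123501, 506.97874095, 208.52274916]), 'ee_rot': array([-0.56057548,  0.5609706 ,  0.43030496, -0.43116673]), 'force': array([-0.17683318,  0.03973656, -0.08025221]), 'wrist_torque': array([ 0.0506019 , -0.00753446, -0.01132731]), 'grip_width': 0.9996964894426535}
top 385.37687473525796 262.1353345759277 194.01576658760658 [ 2.17612076 -2.16202768  0.06626468] [-116.7317318   461.3755292  1060.73203292]
scene 469.0434166931824 257.5340629277839 185.50343764328733 [ 1.51369513  1.92932679 -0.89886385] [ 234.84872172 -208.99963153 1740.76476531]
```

View pics/top0.png

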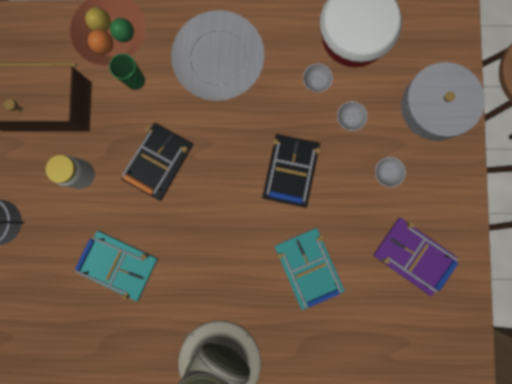

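View pics/scene0.png

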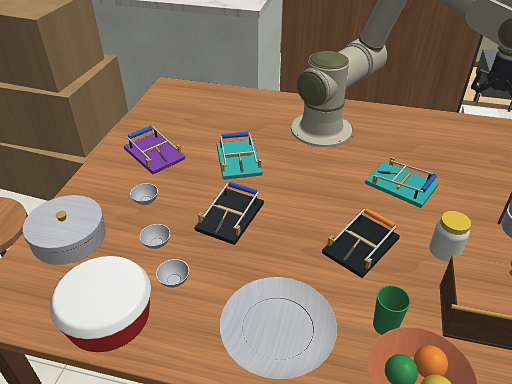

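Candidates in the top view with a blue bar: dark slab (292,171), turquoise (308,268) and (117,265), purple (417,256). The dark stone slab at (292,171) fits; the dark one at (157,162) has the orange bar. I'll confirm with a crop and localise it.

```bash
cat > h.py <<'E'
import numpy as np,cv2
def pts(c):
    R,_=cv2.Rodrigues(np.array(c["rvec"],float)); z=c["z_map"].astype(float)
    v,u=np.mgrid[:z.shape[0],:z.shape[1]]
    P=np.stack([(u-c["cx"])/c["fx"]*z,(v-c["cy"])/c["fy"]*z,z],-1)
    return (P-np.array(c["tvec"]).ravel())@R
def proj(c,p):
    R,_=cv2.Rodrigues(np.array(c["rvec"],float)); q=np.atleast_2d(p)@R.T+np.array(c["tvec"]).ravel()
    return np.c_[q[:,0]/q[:,2]*c["fx"]+c["cx"],q[:,1]/q[:,2]*c["fy"]+c["cy"]]
E
python3 - <<'E'
import numpy as np,cv2
from h import *
t=dict(np.load("top0.npz")); s=dict(np.load("scene0.npz"))
a=cv2.resize(t["frame"][120:220,110:340],None,fx=3.4,fy=3.4,interpolation=2)
cv2.imwrite("pics/crop_top.png",a[:,:,::-1][:, :790])
a=cv2.resize(s["frame"][170:260,180:280],None,fx=6,fy=6,interpolation=2)
cv2.imwrite("pics/crop_scene.png",a[:,:,::-1])
for n,c,box in [("top",t,(125,220,255,330)),("scene",s,(170,260,185,275))]:
    P=pts(c); hsv=cv2.cvtColor(c["frame"],cv2.COLOR_RGB2HSV)
    m=np.zeros(P.shape[:2],bool); r0,r1,c0,c1=box; m[r0:r1,c0:c1]=1
    b=m&(hsv[...,0]>100)&(hsv[...,0]<125)&(hsv[...,1]>120)&(hsv[...,2]>60)&(P[...,2]>30)
    q=P[b]; print(n,b.sum(),np.median(q,0),q.mean(0))
    w=q-q.mean(0); u,S,vt=np.linalg.svd(w[:,:2]); print("dir",vt[0],np.ptp(w[:,:2]@vt[0]))
    d=m&(hsv[...,2]<60)&(P[...,2]>8)&(P[...,2]<24)
    q=P[d][:,:2].astype(np.float32); print("slab",d.sum(),np.median(P[d][:,2]),cv2.minAreaRect(q),cv2.boxPoints(cv2.minAreaRect(q)).round())
    y=m&(hsv[...,0]>10)&(hsv[...,0]<30)&(hsv[...,1]>110)&(P[...,2]>20)
    n_,l,st,ce=cv2.connectedComponentsWithStats(y.astype(np.uint8))
    for i in range(1,n_):
        if st[i,4]>3: print("brass",ce[i],st[i,4],P[l==i].mean(0).round(1))
E
```

```text
top 191 [ 451.25895296 -178.83355829   55.71482569] [ 451.21848415 -177.79352329   55.49026005]
dir [-0.21232925 -0.97719818] 88.11824154846533
slab 1804 15.133899035582969 ((530.819580078125, -194.24679565429688), (124.9655532836914, 185.7550506591797), 78.15091705322266) [[ 427. -236.]
 [ 609. -274.]
 [ 635. -152.]
 [ 453. -114.]]
brass [275.125 141.75 ] 16 [ 605.3 -149.1   42. ]
brass [317.6  151.05] 20 [ 579.9 -266.3   40.5]
brass [293.66666667 158.        ] 9 [ 560.9 -200.6   37.2]
brass [291.         171.64367816] 87 [ 524.6 -193.9   24.8]
scene 137 [ 457.64990913 -177.11736385   56.70372623] [ 457.5090466  -177.25531554   56.22210397]
dir [-0.20427359 -0.97891384] 90.36663755639768
slab 1728 16.632823371464802 ((532.420166015625, -194.0780487060547), (131.3621826171875, 195.4774932861328), 78.00016021728516) [[ 423. -238.]
 [ 614. -279.]
 [ 642. -150.]
 [ 450. -110.]]
brass [230.12121212 208.87878788] 33 [ 555.  -186.4   55.4]
brass [224.76470588 213.76470588] 17 [ 559.7 -201.3   37.4]
brass [200.35555556 216.42222222] 45 [ 585.6 -265.7   36.2]
brass [237.05 229.35] 40 [ 610.2 -150.8   36.2]
```

View pics/crop_top.png

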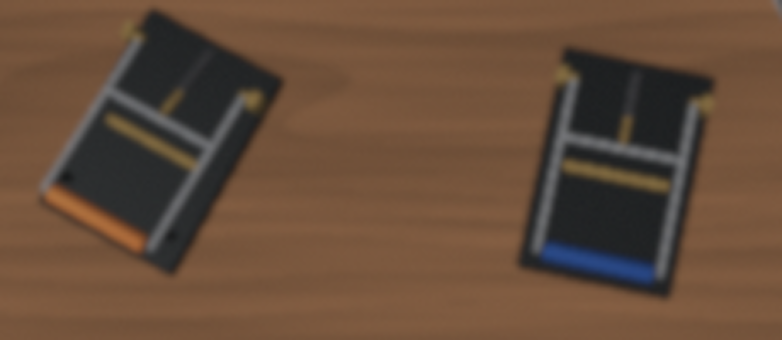

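View pics/crop_scene.png

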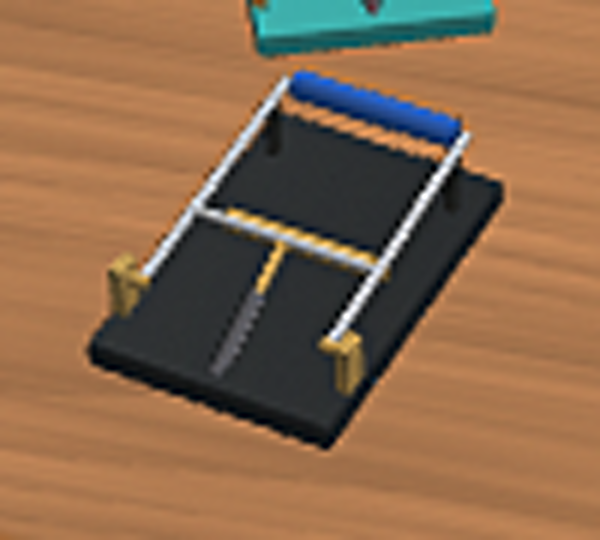

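Confirmed: the target is the dark slab with the blue bar, at top (292,171) and scene (230,210). The bar is at about (454,-178,50), the hinge at about (595,-208), and the stand's x axis is about (0.977,-0.212). Next I work out the approach in tool axes.

```bash
cat >> h.py <<'E'
from scipy.spatial.transform import Rotation as Rn
def state():
    from rig import telemetry
    s=telemetry.sense(); q=s["ee_rot"]; return s,Rn.from_quat([q[1],q[2],q[3],q[0]])
A=-0.21
SX=np.array([np.cos(A),np.sin(A),0])
def target_R(sign=1):
    x=SX*sign; y=np.array([0,0,-1.]); return Rn.from_matrix(np.c_[x,y,np.cross(x,y)])
E
python3 - <<'E'
from h import *
s,R=state(); print(R.as_matrix().round(3))
for sg in(1,-1):
    print(sg,(R.inv()*target_R(sg)).as_rotvec())
d=np.array([453.5,-178,200])-s["eef_pos"]; print(R.inv().apply(d)/10)
E
```

```text
[[ 0.258 -0.001 -0.966]
 [ 0.966 -0.001  0.258]
 [-0.001 -1.     0.   ]]
1 [ 6.20415215e-04  1.51995188e+00 -1.04715066e-03]
-1 [-1.06180064e-03 -1.62164042e+00 -6.29095028e-04]
[-57.97781171   0.91060366 -48.41263003]
```

```bash
python3 -m handwheel '[{"delta_pos":[-3,0,-2.5],"twist":[0,0.08,0],"jaw":1},{"delta_pos":[-6,0,-5],"twist":[0,0.16,0],"jaw":1},{"delta_pos":[-9,0,-7.5],"twist":[0,0.24,0],"jaw":1},{"delta_pos":[-12,0,-10],"twist":[0,0.32,0],"jaw":1},{"delta_pos":[-15,0,-12.5],"twist":[0,0.4,0],"jaw":1},{"delta_pos":[-18,0,-15],"twist":[0,0.48,0],"jaw":1},{"delta_pos":[-21,0,-17.5],"twist":[0,0.56,0],"jaw":1},{"delta_pos":[-24,0,-20],"twist":[0,0.64,0],"jaw":1},{"delta_pos":[-27,0,-22.5],"twist":[0,0.72,0],"jaw":1},{"delta_pos":[-30,0,-25],"twist":[0,0.8,0],"jaw":1}]' 20
python3 - <<'E'
from h import *
s,R=state(); print(s["time_s"],s["eef_pos"],s["joints"],(R.inv()*target_R()).as_rotvec())
d=np.array([453.5,-178,150])-s["eef_pos"]; print(R.inv().apply(d)/10)
E
```

```text
time_s: 0.93
eef_pos: [299.7, 151.2, 209.1]
ee_rot: [-0.685, 0.685, 0.177, -0.177]
force: [0.7, 1.4, 0.9]
grip_width: 0.998
0.9333 [299.65928854 151.17906471 209.1105344 ] [ 1.13378603e-01 -1.26531493e-01  1.98474149e+00  2.33577371e-05
  1.28307090e+00 -3.92968154e-01] [-1.17903595e-05  7.16340126e-01  3.19121536e-04]
[ -2.51251515   5.91388581 -36.24792389]
```

```bash
python3 -m handwheel '[{"delta_pos":[-0.3,0,-4],"twist":[0,0.08,0],"jaw":0.8},{"delta_pos":[-0.6,0.5,-8],"twist":[0,0.16,0],"jaw":0.8},{"delta_pos":[-0.9,1,-12],"twist":[0,0.24,0],"jaw":0.8},{"delta_pos":[-1.2,1.5,-16],"twist":[0,0.32,0],"jaw":0.8},{"delta_pos":[-1.5,2,-20],"twist":[0,0.4,0],"jaw":0.8},{"delta_pos":[-1.7,3,-24],"twist":[0,0.48,0],"jaw":0.8},{"delta_pos":[-2,4,-28],"twist":[0,0.56,0],"jaw":0.8},{"delta_pos":[-2.2,5,-32],"twist":[0,0.64,0],"jaw":0.8},{"delta_pos":[-2.4,5.5,-35],"twist":[0,0.716,0],"jaw":0.8},{"delta_pos":[-2.5,5.9,-36.2],"twist":[0,0.716,0],"jaw":0.8}]' 20
python3 - <<'E'
from h import *
from rig import imaging
s,R=state(); print(s["time_s"],s["eef_pos"],s["joints"],(R.inv()*target_R()).as_rotvec())
c=imaging.capture("wrist"); np.savez("w1.npz",**c); cv2.imwrite("pics/w1.png",c["frame"][:,:,::-1])
s,R=state(); print(s["eef_pos"],s["force"])
P=pts(c); hsv=cv2.cvtColor(c["frame"],cv2.COLOR_RGB2HSV)
b=(hsv[...,0]>100)&(hsv[...,0]<125)&(hsv[...,1]>120)&(hsv[...,2]>50)&(P[...,2]>35)&(P[...,2]<70)&(c["z_map"]>0)
q=P[b]; print(b.sum(),np.median(q,0),q.min(0),q.max(0))
w=q-q.mean(0); print(np.linalg.svd(w[:,:2],full_matrices=False)[2][0])
t=(q-q.mean(0))@SX; print(np.percentile(t,[1,99]), q.mean(0))
E
```

```text
time_s: 1.77
eef_pos: [455.1, -178.4, 148.9]
ee_rot: [0.703, -0.703, 0.075, -0.075]
force: [0.2, 0.5, -0.3]
grip_width: 0.798
1.7667 [ 455.13448387 -178.36813007  148.87858177] [-6.13532231e-01  2.92534790e-01  1.69101532e+00 -3.51732009e-04
  1.15883483e+00 -4.01246636e-01] [-1.37611286e-05 -2.14463048e-03 -8.55199035e-04]
[ 454.98312259 -178.22571006  148.3830433 ] [-1.62501095 -0.58191871 -2.18289042]
2065 [ 449.89103935 -198.54656099   55.85741347] [ 166.46142385 -284.86994703   46.8750811 ] [ 470.13240191 -133.94656135   59.24677659]
[-0.95405314 -0.29963747]
[-177.94764148   92.73043415] [ 361.34703868 -204.0285114    55.1438934 ]
```

View pics/w1.png

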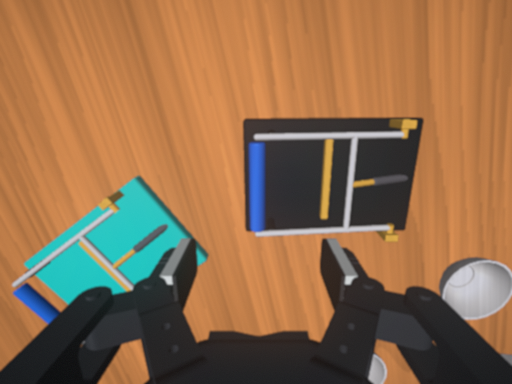

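The wrist view shows the target bar at (257,187), square to the jaws. The other blue bar at (38,305) is the turquoise stand. I'll measure only the target.

Run:
```python
from h import *
c=dict(np.load("w1.npz")); P=pts(c); hsv=cv2.cvtColor(c["frame"],cv2.COLOR_RGB2HSV)
m=np.zeros(P.shape[:2],bool); m[130:240,235:285]=1
b=m&(hsv[...,0]>100)&(hsv[...,0]<125)&(hsv[...,1]>120)&(P[...,2]>50)
q=P[b]; ce=q.mean(0); w=q-ce; d=np.linalg.svd(w[:,:2],full_matrices=False)[2][0]
n=np.array([-d[1],d[0]]); print(b.sum(),"dir",d,np.degrees(np.arctan2(d[0],-d[1]) if d[1]<0 else np.arctan2(-d[0],d[1])))
a=w[:,:2]@d; t=w[:,:2]@n
k=q[:,2]>np.percentile(q[:,2],80)
print("len",np.percentile(a,[0.5,99.5]),"width",np.percentile(t,[1,99]),"zmax",np.percentile(q[:,2],98),"top-strip centre",q[k].mean(0),"centre mid",ce[:2]+n*np.mean(np.percentile(t,[1,99]))+d*np.mean(np.percentile(a,[.5,99.5])))
y=(hsv[...,0]>10)&(hsv[...,0]<30)&(hsv[...,1]>130)&(P[...,2]>28); y[:,:370]=0;y[:110]=0;y[245:]=0
n_,l,st,cc=cv2.connectedComponentsWithStats(y.astype(np.uint8))
for i in range(1,n_):
    if st[i,4]>8: print("brass",cc[i],st[i,4],P[l==i].mean(0).round(1),P[l==i].max(0).round(1))
```

```text
1346 dir [-0.20525253 -0.97870905] -11.844282263821402
len [-50.46064437  46.74594689] width [-7.36610446  6.97182349] zmax 58.22358453250343 top-strip centre [ 455.21863797 -175.45066991   64.30436046] centre mid [ 455.29507487 -173.38477954]
brass [405.61627907 124.84883721] 258 [ 606.7 -150.6   39.6] [ 616.1 -144.6   44.8]
brass [371.36363636 181.5       ] 22 [ 572.2 -203.1   32.1] [ 574.8 -200.6   33.9]
brass [389.64467005 234.43654822] 197 [ 583.  -263.6   41.3] [ 591.4 -102.3  312.7]
```

```bash
python3 -m handwheel '[{"delta_pos":[0,1.5,0],"twist":[0,0,0],"jaw":0.6},{"delta_pos":[0,3,0],"twist":[0,0,0],"jaw":0.6},{"delta_pos":[0,4.5,0],"twist":[0,0,0],"jaw":0.6},{"delta_pos":[0,6,0],"twist":[0,0,0],"jaw":0.6},{"delta_pos":[0,7.5,0],"twist":[0,0,0],"jaw":0.6},{"delta_pos":[0,9,0],"twist":[0,0,0],"jaw":0.6},{"delta_pos":[0,10,0],"twist":[0,0,0],"jaw":0.6},{"delta_pos":[0,11,0],"twist":[0,0,0],"jaw":0.6},{"delta_pos":[0,11.7,0],"twist":[0,0,0],"jaw":0.6},{"delta_pos":[0,11.7,0],"twist":[0,0,0],"jaw":0.6}]' 20
python3 - <<'E'
from h import *
from rig import imaging
s,R=state(); print(s["time_s"],s["eef_pos"],s["force"],R.as_matrix()[:,0])
for n in ("wrist","scene"):
    c=imaging.capture(n); np.savez(n+"2.npz",**c); f=c["frame"][:,:,::-1]
    if n=="scene": f=cv2.resize(f[110:290,150:350],None,fx=3,fy=3,interpolation=2)
    cv2.imwrite(f"pics/{n}2.png",f)
E
```

```text
time_s: 2.65
eef_pos: [453.9, -174.6, 32.1]
ee_rot: [0.704, -0.703, 0.073, -0.072]
force: [-0.0, -0.2, -0.1]
grip_width: 0.598
2.65 [ 453.94143298 -174.58202447   32.13033088] [-0.00948728 -0.20512693 -0.10180258] [ 0.97899189 -0.20389163 -0.00175521]
```

View pics/wrist2.png

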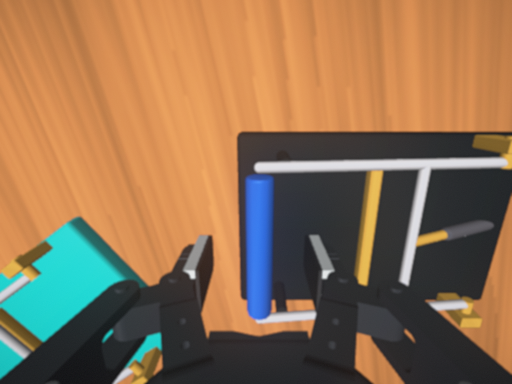

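View pics/scene2.png

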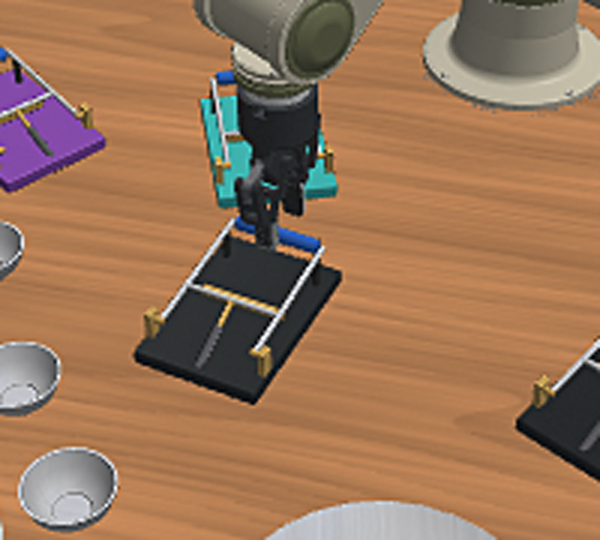

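The fingers straddle the bar: tips at (200,245) and (318,245), bar at (259,245), so it is centred. Closing gently.

```bash
python3 -m handwheel '[{"delta_pos":[0,0,0],"twist":[0,0,0],"jaw":0.4},{"delta_pos":[0,0,0],"twist":[0,0,0],"jaw":0.3},{"delta_pos":[0,0,0],"twist":[0,0,0],"jaw":0.24},{"delta_pos":[0,0,0],"twist":[0,0,0],"jaw":0.2},{"delta_pos":[0,0,0],"twist":[0,0,0],"jaw":0.15},{"delta_pos":[0,0,0],"twist":[0,0,0],"jaw":0.1},{"delta_pos":[0,0,0],"twist":[0,0,0],"jaw":0.1},{"delta_pos":[0,0,0],"twist":[0,0,0],"jaw":0.1},{"delta_pos":[0,0,0],"twist":[0,0,0],"jaw":0.1},{"delta_pos":[0,0,0],"twist":[0,0,0],"jaw":0.1}]' 20
python3 - <<'E'
from h import *
s,R=state(); print(s["time_s"],s["eef_pos"],s["force"],s["wrist_torque"],R.inv().apply(s["force"]),s["grip_width"])
# arc rows (cm, tool x = stand +x, tool y = down)
for k in range(1,52):
    th=k*1.75/50; a0=np.arctan2(14.5,145); r=np.hypot(14.5,145)
    print(k,round(th,3),((145-r*np.cos(a0+th))/10).round(2),(-(r*np.sin(a0+th)-14.5)/10).round(2),end=' | ')
E
```

```text
time_s: 3.58
eef_pos: [454.5, -175.3, 33.8]
ee_rot: [-0.703, 0.704, -0.073, 0.073]
force: [-2.6, 0.9, 10.9]
grip_width: 0.104
3.5833 [ 454.54995084 -175.3207327    33.84420918] [-2.5757919   0.89708806 10.90340512] [ 0.24640984  0.55446337 -0.06470166] [ -2.70161366 -10.90431312   0.34778301] 0.10407464753350253
1 0.035 0.06 -0.51 | 2 0.07 0.14 -1.01 | 3 0.105 0.23 -1.51 | 4 0.14 0.34 -2.01 | 5 0.175 0.47 -2.5 | 6 0.21 0.62 -2.99 | 7 0.245 0.78 -3.47 | 8 0.28 0.97 -3.95 | 9 0.315 1.16 -4.42 | 10 0.35 1.38 -4.88 | 11 0.385 1.61 -5.34 | 12 0.42 1.85 -5.79 | 13 0.455 2.11 -6.22 | 14 0.49 2.39 -6.65 | 15 0.525 2.68 -7.07 | 16 0.56 2.99 -7.48 | 17 0.595 3.3 -7.88 | 18 0.63 3.64 -8.26 | 19 0.665 3.98 -8.64 | 20 0.7 4.34 -9.0 | 21 0.735 4.72 -9.35 | 22 0.77 5.1 -9.68 | 23 0.805 5.5 -10.01 | 24 0.84 5.9 -10.32 | 25 0.875 6.32 -10.61 | 26 0.91 6.75 -10.89 | 27 0.945 7.18 -11.15 | 28 0.98 7.63 -11.4 | 29 1.015 8.08 -11.63 | 30 1.05 8.54 -11.85 | 31 1.085 9.01 -12.05 | 32 1.12 9.49 -12.23 | 33 1.155 9.97 -12.4 | 34 1.19 10.46 -12.55 | 35 1.225 10.95 -12.68 | 36 1.26 11.45 -12.8 | 37 1.295 11.95 -12.9 | 38 1.33 12.45 -12.98 | 39 1.365 12.96 -13.04 | 40 1.4 13.46 -13.09 | 41 1.435 13.97 -13.11 | 42 1.47 14.48 -13.12 | 43 1.505 14.99 -13.11 | 44 1.54 15.5 -13.09 | 45 1.575 16.01 -13.04 | 46 1.61 16.52 -12.98 | 47 1.645 17.02 -12.9 | 48 1.68 17.52 -12.81 | 49 1.715 18.02 -12.69 | 50 1.75 18.51 -12.56 | 51 1.785 19.0 -12.41 |
```

Width 0.104 (9 mm) is less than the bar's 16 mm and the force is 11 N upward, so something is off. I'll look.

Run:
```python
from h import *
from rig import imaging
for n in ("wrist","scene"):
    c=imaging.capture(n); np.savez(n+"3.npz",**c); f=c["frame"][:,:,::-1]
    if n=="scene": f=cv2.resize(f[150:260,180:290],None,fx=5,fy=5,interpolation=2)
    cv2.imwrite(f"pics/{n}3.png",f)
```

```text
(no output)
```

View pics/wrist3.png

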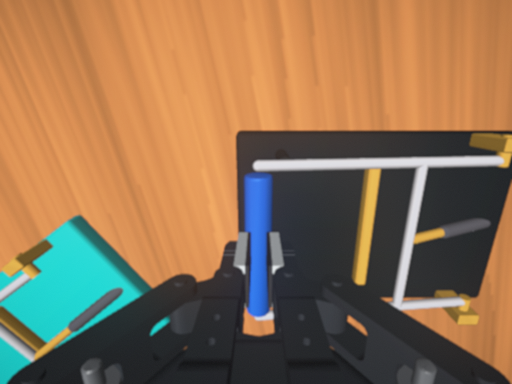

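View pics/scene3.png

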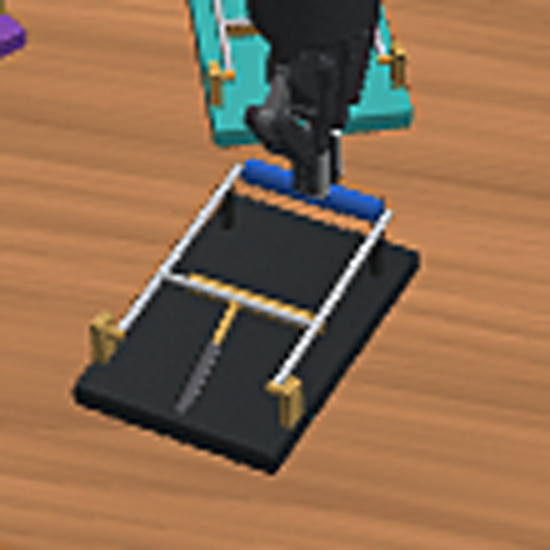

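The bar is between the pads in both views (wrist (258,250), scene crop (318,178)). The pads swing forward as they close, which explains the upward reaction. Starting the arc now and watching the force.

```bash
python3 -m handwheel '[{"delta_pos":[0,-0.2,0],"twist":[0,0,0],"jaw":0.05},{"delta_pos":[0.06,-0.5,0],"twist":[0,0,0],"jaw":0.05},{"delta_pos":[0.1,-0.75,0],"twist":[0,0,0],"jaw":0.05},{"delta_pos":[0.14,-1.0,0],"twist":[0,0,0],"jaw":0.05},{"delta_pos":[0.18,-1.25,0],"twist":[0,0,0],"jaw":0.05},{"delta_pos":[0.23,-1.5,0],"twist":[0,0,0],"jaw":0.05},{"delta_pos":[0.28,-1.75,0],"twist":[0,0,0],"jaw":0.05},{"delta_pos":[0.34,-2.0,0],"twist":[0,0,0],"jaw":0.05},{"delta_pos":[0.4,-2.25,0],"twist":[0,0,0],"jaw":0.05},{"delta_pos":[0.47,-2.5,0],"twist":[0,0,0],"jaw":0.05}]' 25
python3 - <<'E'
from h import *
from rig import imaging
s,R=state(); print(s["time_s"],s["eef_pos"],s["force"],s["wrist_torque"],R.inv().apply(s["force"]),s["grip_width"])
for n in ("wrist","scene"):
    c=imaging.capture(n); np.savez(n+"4.npz",**c); f=c["frame"][:,:,::-1]
    if n=="scene": f=cv2.resize(f[150:260,180:290],None,fx=5,fy=5,interpolation=2)
    cv2.imwrite(f"pics/{n}4.png",f)
E
```

```text
time_s: 4.52
eef_pos: [459.1, -176.1, 58.3]
ee_rot: [0.703, -0.703, 0.073, -0.073]
force: [0.1, -0.2, -0.6]
grip_width: 0.05
4.5167 [ 459.1072552  -176.14275288   58.3124977 ] [ 0.14467322 -0.24614642 -0.55568128] [ 0.03683672 -0.01567376 -0.01705021] [ 0.19199051  0.5556596  -0.2113815 ] 0.04993390178524443
```

View pics/wrist4.png

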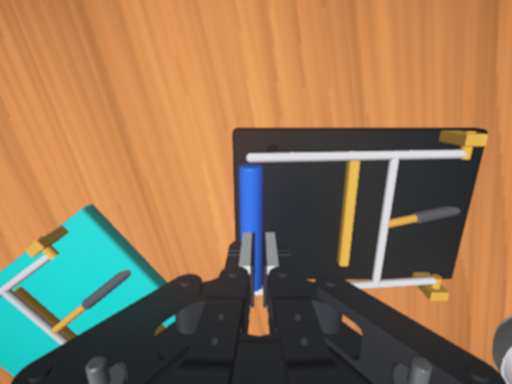

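View pics/scene4.png

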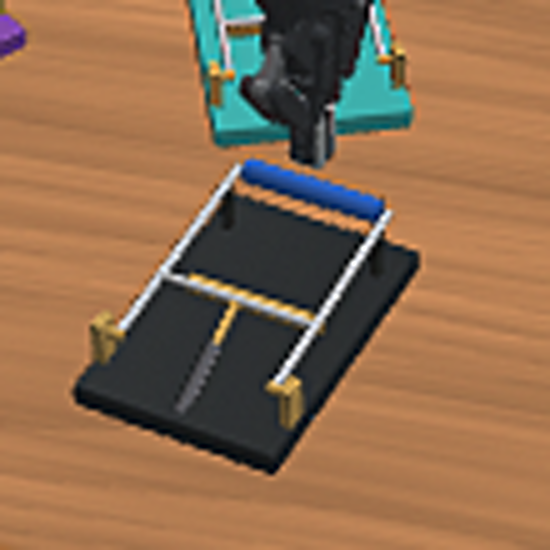

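The bar slipped out: the fingers are now above it and it is still folded, and the stand has not moved. I need to check where the fingertips really are relative to the reported TCP.

Run:
```python
from h import *
for i in (3,4):
  for n in ("scene","wrist"):
    c=dict(np.load(f"{n}{i}.npz")); P=pts(c); 
    tip=np.array([455,-176,34]) if i==3 else np.array([459,-176,58])
    print(n,i,"tip proj",proj(c,tip),"grasp",proj(c,tip+[0,0,19]), "bar",proj(c,[455.2,-176,50]))
    g=(c["z_map"]>0)&(np.abs((P-tip)[...,:2]@np.array([0.2,.98]))<14)&(np.abs((P-tip)[...,:2]@SX[:2])<22)&(P[...,2]>20)&(P[...,2]<120)
    hsv=cv2.cvtColor(c["frame"],cv2.COLOR_RGB2HSV); g&=hsv[...,1]<70
    q=P[g]; print(g.sum(),np.percentile(q[:,2],[0,2,5,10,20,50]).round(1)); 
    v,u=np.nonzero(g); o=np.argsort(q[:,2])[:8]; print(np.c_[u[o],v[o],q[o].round(0)].astype(int).tolist())
```

```text
scene 3 tip proj [[242.91987574 192.69721352]] grasp [[242.80344772 187.8795044 ]] bar [[242.80452495 188.68785221]]
116 [20.  20.4 20.9 61.6 68.5 83.2]
[[243, 198, 463, -174, 20], [244, 194, 445, -176, 20], [243, 200, 472, -171, 20], [240, 197, 461, -184, 20], [241, 197, 461, -181, 20], [243, 201, 477, -170, 21], [242, 195, 452, -180, 21], [245, 198, 463, -168, 21]]
wrist 3 tip proj [[258.23777569 230.93468674]] grasp [[258.28429888 245.12793824]] bar [[258.60515507 242.6177911 ]]
4113 [58.5 63.1 66.7 71.3 79.7 98.4]
[[274, 232, 466, -167, 58], [244, 232, 450, -163, 59], [273, 232, 465, -167, 59], [276, 232, 467, -167, 59], [272, 232, 465, -166, 59], [241, 232, 448, -163, 59], [240, 232, 447, -163, 59], [270, 232, 464, -166, 59]]
scene 4 tip proj [[242.4215513  187.43971303]] grasp [[242.2991701  182.51139583]] bar [[242.80452495 188.68785221]]
67 [ 82.3  83.5  84.9  90.9  93.3 102.9]
[[242, 183, 467, -175, 82], [246, 180, 453, -166, 83], [239, 182, 467, -184, 84], [243, 183, 469, -171, 84], [243, 182, 466, -172, 86], [244, 182, 470, -168, 89], [245, 179, 457, -168, 90], [238, 181, 472, -185, 92]]
wrist 4 tip proj [[257.07131247 229.59862852]] grasp [[256.9785084  243.61171374]] bar [[251.63404625 225.5561606 ]]
1879 [ 83.1  85.9  87.9  90.5  95.  105.9]
[[267, 232, 467, -167, 83], [270, 232, 468, -167, 84], [272, 232, 469, -167, 84], [274, 232, 470, -167, 84], [268, 232, 467, -167, 84], [265, 232, 466, -166, 84], [269, 232, 468, -167, 84], [271, 232, 469, -167, 84]]
```

Run:
```python
from h import *
for i in (2,3,4):
    c=dict(np.load(f"scene{i}.npz")); f=c["frame"][165:215,215:275,::-1]
    cv2.imwrite(f"pics/z{i}.png",cv2.resize(f,None,fx=4.3,fy=4.3*2,interpolation=cv2.INTER_CUBIC) if 0 else cv2.resize(f,None,fx=4.4,fy=4.4,interpolation=cv2.INTER_CUBIC))
cv2.imwrite("pics/z.png",np.hstack([cv2.imread(f"pics/z{i}.png") for i in (2,3,4)]))
```

```text
(no output)
```

View pics/z.png

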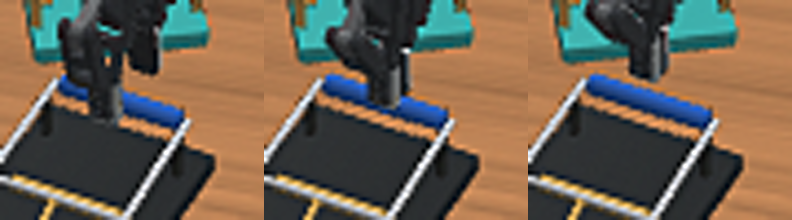

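Both cameras put the fingertips about 24 mm higher than the reported TCP (82 mm against 58 mm). That also fits the 9 mm gap, with the tips pinching only the bar's top. I'll reopen, go back and descend deeper, checking the actual tip height partway.

```bash
python3 -m handwheel '[{"delta_pos":[-0.2,0,0],"twist":[0,0,0],"jaw":0.6},{"delta_pos":[-0.42,0,0],"twist":[0,0,0],"jaw":0.6},{"delta_pos":[-0.42,0,0],"twist":[0,0,0],"jaw":0.6},{"delta_pos":[-0.42,0,0],"twist":[0,0,0],"jaw":0.6},{"delta_pos":[-0.42,0.8,0],"twist":[0,0,0],"jaw":0.6},{"delta_pos":[-0.42,1.6,0],"twist":[0,0,0],"jaw":0.6},{"delta_pos":[-0.42,2.4,0],"twist":[0,0,0],"jaw":0.6},{"delta_pos":[-0.42,3.2,0],"twist":[0,0,0],"jaw":0.6},{"delta_pos":[-0.42,3.6,0],"twist":[0,0,0],"jaw":0.6},{"delta_pos":[-0.42,3.6,0],"twist":[0,0,0],"jaw":0.6}]' 25
python3 - <<'E'
from h import *
from rig import imaging
s,R=state(); print(s["time_s"],s["eef_pos"],s["force"],s["grip_width"],R.as_matrix()[:,0])
e=s["eef_pos"]
for n in ("wrist","scene"):
    c=imaging.capture(n); np.savez(n+"5.npz",**c); f=c["frame"][:,:,::-1]
    P=pts(c); hsv=cv2.cvtColor(c["frame"],cv2.COLOR_RGB2HSV)
    d=(P-e)@SX; w=(P-e)[...,:2]@np.array([.2,.98])
    for sg in (1,-1):
        g=(c["z_map"]>0)&(abs(w)<14)&(sg*d>18)&(sg*d<48)&(P[...,2]>24)&(P[...,2]<120)&(hsv[...,1]<70)
        q=P[g]; print(n,sg,g.sum(),np.percentile(q[:,2],[0,1,3,10]).round(1) if len(q) else '', np.percentile(d[g],[1,50,99]).round(1) if len(q) else '')
    if n=="scene": f=cv2.resize(f[150:260,180:290],None,fx=5,fy=5,interpolation=2)
    cv2.imwrite(f"pics/{n}5.png",f)
E
```

```text
time_s: 5.45
eef_pos: [454.4, -174.9, 20.8]
ee_rot: [0.704, -0.703, 0.073, -0.072]
force: [0.1, -0.3, 0.7]
grip_width: 0.602
5.45 [ 454.40769506 -174.93363799   20.83685828] [ 0.0812874  -0.25613427  0.66086821] 0.6018916695858588 [ 0.97884946 -0.20457144 -0.00206209]
wrist 1 4197 [45.  49.2 53.  61.5] [25.9 35.1 47.9]
wrist -1 4016 [50.9 54.9 60.5 72.7] [-47.9 -39.  -24.4]
scene 1 90 [47.5 49.8 50.9 57.5] [22.6 33.8 42.4]
scene -1 83 [52.1 52.3 54.5 58.2] [-47.2 -26.4 -20.4]
```

View pics/scene5.png

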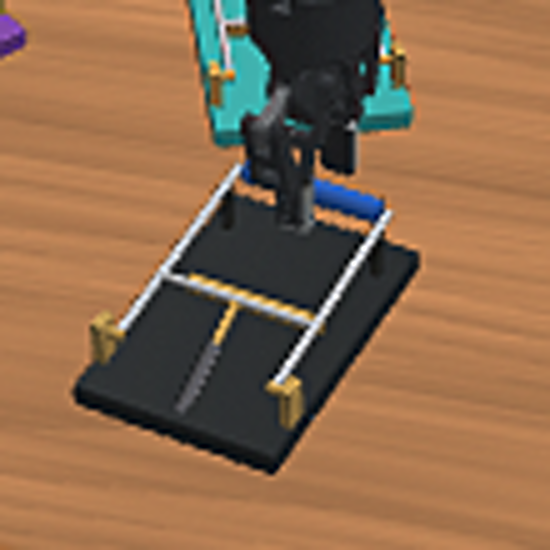

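View pics/wrist5.png

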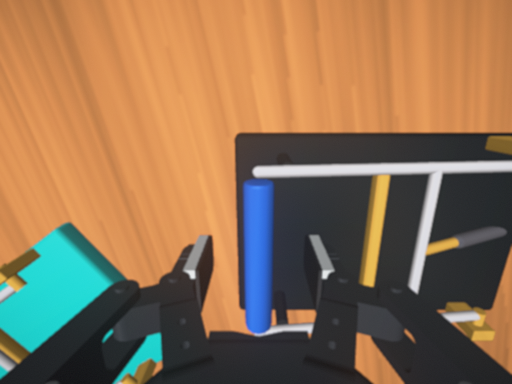

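Tips are at about 47–51 mm with TCP at 21, so I go 12 mm lower. Tips will then be about 31 mm when closed, 15 mm clear of the slab. Then I close.

```bash
python3 -m handwheel '[{"delta_pos":[0,0.6,0],"twist":[0,0,0],"jaw":0.6},{"delta_pos":[0,1.2,0],"twist":[0,0,0],"jaw":0.6},{"delta_pos":[0,1.2,0],"twist":[0,0,0],"jaw":0.5},{"delta_pos":[0,1.2,0],"twist":[0,0,0],"jaw":0.4},{"delta_pos":[0,1.2,0],"twist":[0,0,0],"jaw":0.3},{"delta_pos":[0,1.2,0],"twist":[0,0,0],"jaw":0.2},{"delta_pos":[0,1.2,0],"twist":[0,0,0],"jaw":0.1},{"delta_pos":[0,1.2,0],"twist":[0,0,0],"jaw":0.05},{"delta_pos":[0,1.2,0],"twist":[0,0,0],"jaw":0.05},{"delta_pos":[0,1.2,0],"twist":[0,0,0],"jaw":0.05}]' 25
python3 - <<'E'
from h import *
from rig import imaging
s,R=state(); print(s["time_s"],s["eef_pos"],s["force"],s["wrist_torque"],R.inv().apply(s["force"]),s["grip_width"])
c=imaging.capture("scene"); np.savez("scene6.npz",**c); f=c["frame"][:,:,::-1]
cv2.imwrite(f"pics/scene6.png",cv2.resize(f[150:260,180:290],None,fx=5,fy=5,interpolation=2))
E
```

```text
time_s: 6.38
eef_pos: [454.7, -175.2, 10.3]
ee_rot: [0.703, -0.703, 0.073, -0.072]
force: [-5.0, 0.9, 5.4]
grip_width: 0.177
6.3833 [ 454.73195767 -175.24680626   10.25898117] [-5.04957727  0.85411734  5.36231217] [0.0673992  0.69979051 0.01900016] [-5.12035902 -5.35962076 -0.19628448] 0.17675993625538242
```

View pics/scene6.png

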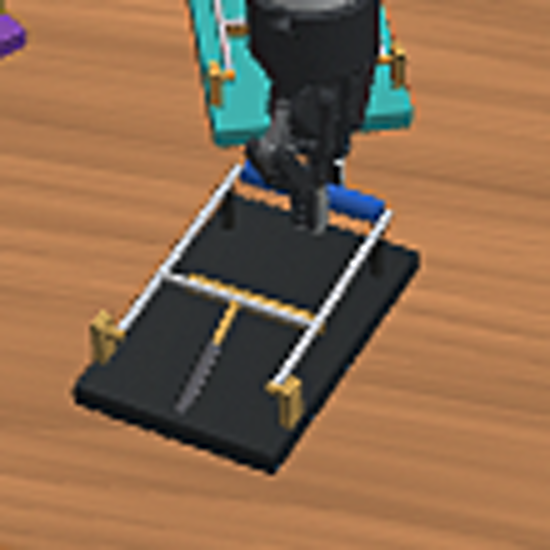

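Now gripped: width 0.177 is about 15 mm. Starting the arc slowly with a small x correction (-0.8 mm) to relieve the side force.

```bash
python3 -m handwheel '[{"delta_pos":[-0.08,-0.1,0],"twist":[0,0,0],"jaw":0.05},{"delta_pos":[-0.06,-0.35,0],"twist":[0,0,0],"jaw":0.05},{"delta_pos":[-0.02,-0.6,0],"twist":[0,0,0],"jaw":0.05},{"delta_pos":[0.02,-0.86,0],"twist":[0,0,0],"jaw":0.05},{"delta_pos":[0.06,-1.11,0],"twist":[0,0,0],"jaw":0.05},{"delta_pos":[0.1,-1.36,0],"twist":[0,0,0],"jaw":0.05},{"delta_pos":[0.15,-1.61,0],"twist":[0,0,0],"jaw":0.05},{"delta_pos":[0.2,-1.86,0],"twist":[0,0,0],"jaw":0.05},{"delta_pos":[0.26,-2.11,0],"twist":[0,0,0],"jaw":0.05},{"delta_pos":[0.39,-2.6,0],"twist":[0,0,0],"jaw":0.05}]' 25
python3 - <<'E'
from h import *
from rig import imaging
s,R=state(); print(s["time_s"],s["eef_pos"],s["force"],s["wrist_torque"],R.inv().apply(s["force"]),s["grip_width"])
c=imaging.capture("scene"); np.savez("scene7.npz",**c); f=c["frame"][:,:,::-1]
cv2.imwrite(f"pics/scene7.png",cv2.resize(f[150:260,180:290],None,fx=5,fy=5,interpolation=2))
E
```

```text
time_s: 7.27
eef_pos: [458.5, -176.0, 36.1]
ee_rot: [0.703, -0.703, 0.073, -0.072]
force: [3.6, -1.5, -5.3]
grip_width: 0.172
7.2667 [ 458.54172321 -176.00924376   36.07502911] [ 3.6183592  -1.47970314 -5.31148097] [-0.15414664 -0.33557832  0.00570947] [ 3.84902505  5.30807315 -0.70939435] 0.1724807685503434
```

View pics/scene7.png

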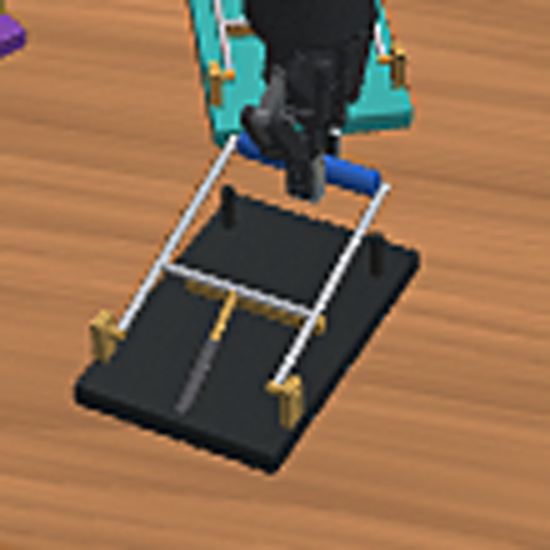

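The frame is swinging up, and the slab corners are unmoved in the crop ((75,400), (275,470)). Continuing the arc.

```bash
python3 -m handwheel '[{"delta_pos":[0.2,-0.49,0],"twist":[0,0,0],"jaw":0.05},{"delta_pos":[0.36,-0.97,0],"twist":[0,0,0],"jaw":0.05},{"delta_pos":[0.55,-1.45,0],"twist":[0,0,0],"jaw":0.05},{"delta_pos":[0.74,-1.92,0],"twist":[0,0,0],"jaw":0.05},{"delta_pos":[0.96,-2.38,0],"twist":[0,0,0],"jaw":0.05},{"delta_pos":[1.19,-2.84,0],"twist":[0,0,0],"jaw":0.05},{"delta_pos":[1.43,-3.29,0],"twist":[0,0,0],"jaw":0.05},{"delta_pos":[1.69,-3.72,0],"twist":[0,0,0],"jaw":0.05},{"delta_pos":[1.97,-4.15,0],"twist":[0,0,0],"jaw":0.05},{"delta_pos":[2.26,-4.57,0],"twist":[0,0,0],"jaw":0.05}]' 25
python3 - <<'E'
from h import *
from rig import imaging
s,R=state(); print(s["time_s"],s["eef_pos"],s["force"],s["wrist_torque"],R.inv().apply(s["force"]),s["grip_width"])
E
```

```text
time_s: 8.15
eef_pos: [479.3, -180.0, 82.2]
ee_rot: [0.704, -0.703, 0.074, -0.071]
force: [-10.2, 2.5, 3.1]
grip_width: 0.179
8.15 [ 479.25257427 -180.04045594   82.18041903] [-10.22450546   2.52355555   3.14351009] [ 0.27394952  1.8923391  -0.04453874] [-10.54006841  -3.09016132   0.38517671] 0.17920846614564528
```

A radial push of about 10 N is building. I'll ease outward by about 1.5 mm while continuing, at half speed.

```bash
python3 -m handwheel '[{"delta_pos":[-0.1,-0.1,0],"twist":[0,0,0],"jaw":0.05},{"delta_pos":[0.05,-0.3,0],"twist":[0,0,0],"jaw":0.05},{"delta_pos":[0.19,-0.51,0],"twist":[0,0,0],"jaw":0.05},{"delta_pos":[0.34,-0.71,0],"twist":[0,0,0],"jaw":0.05},{"delta_pos":[0.5,-0.91,0],"twist":[0,0,0],"jaw":0.05},{"delta_pos":[0.67,-1.1,0],"twist":[0,0,0],"jaw":0.05},{"delta_pos":[0.84,-1.29,0],"twist":[0,0,0],"jaw":0.05},{"delta_pos":[1.0,-1.48,0],"twist":[0,0,0],"jaw":0.05},{"delta_pos":[1.18,-1.67,0],"twist":[0,0,0],"jaw":0.05},{"delta_pos":[1.54,-2.03,0],"twist":[0,0,0],"jaw":0.05}]' 25
python3 - <<'E'
from h import *
from rig import imaging
s,R=state(); print(s["time_s"],s["eef_pos"],s["force"],s["wrist_torque"],R.inv().apply(s["force"]),s["grip_width"])
c=imaging.capture("scene"); np.savez("scene8.npz",**c); f=c["frame"][:,:,::-1]
cv2.imwrite(f"pics/scene8.png",cv2.resize(f[150:260,180:290],None,fx=5,fy=5,interpolation=2))
E
```

```text
time_s: 8.98
eef_pos: [494.4, -183.3, 102.4]
ee_rot: [0.704, -0.703, 0.074, -0.071]
force: [-12.8, 3.2, 9.1]
grip_width: 0.174
8.9833 [ 494.41173585 -183.32296191  102.357848  ] [-12.77288615   3.1623196    9.08694194] [0.56304335 2.3436054  0.01558002] [-13.19253179  -9.0240734    0.49254822] 0.17360803644347067
```

View pics/scene8.png

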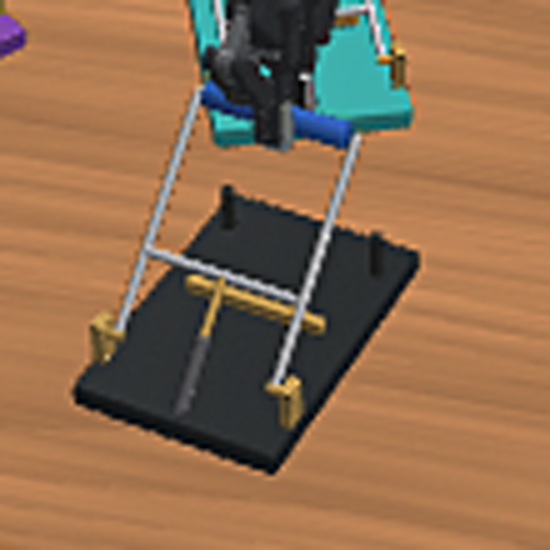

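The slab is still unmoved (same corners) and the frame is at about 0.75 rad. The remaining radial compression is about 15 N, so I ease out another 2.5 mm and continue.

```bash
python3 -m handwheel '[{"delta_pos":[-0.1,-0.1,0],"twist":[0,0,0],"jaw":0.05},{"delta_pos":[-0.18,-0.2,0],"twist":[0,0,0],"jaw":0.05},{"delta_pos":[0.0,-0.38,0],"twist":[0,0,0],"jaw":0.05},{"delta_pos":[0.2,-0.55,0],"twist":[0,0,0],"jaw":0.05},{"delta_pos":[0.38,-0.71,0],"twist":[0,0,0],"jaw":0.05},{"delta_pos":[0.58,-0.88,0],"twist":[0,0,0],"jaw":0.05},{"delta_pos":[0.78,-1.04,0],"twist":[0,0,0],"jaw":0.05},{"delta_pos":[0.98,-1.21,0],"twist":[0,0,0],"jaw":0.05},{"delta_pos":[1.38,-1.52,0],"twist":[0,0,0],"jaw":0.05},{"delta_pos":[1.8,-1.81,0],"twist":[0,0,0],"jaw":0.05}]' 25
python3 - <<'E'
from h import *
from rig import imaging
s,R=state(); print(s["time_s"],s["eef_pos"],s["force"],s["wrist_torque"],R.inv().apply(s["force"]),s["grip_width"])
for n in ("wrist","scene"):
    c=imaging.capture(n); np.savez(n+"9.npz",**c); f=c["frame"][:,:,::-1]
    if n=="scene": f=cv2.resize(f[150:260,180:290],None,fx=5,fy=5,interpolation=2)
    cv2.imwrite(f"pics/{n}9.png",f)
E
```

```text
time_s: 9.87
eef_pos: [513.1, -187.4, 121.1]
ee_rot: [0.703, -0.703, 0.073, -0.072]
force: [-8.7, 4.8, 9.4]
grip_width: 0.172
9.8667 [ 513.13109649 -187.41801295  121.13567997] [-8.68252173  4.79516549  9.35680167] [ 0.69192287  1.73454148 -0.01165682] [-9.49640777 -9.3395326   2.91905865] 0.17211565738820672
```

View pics/scene9.png

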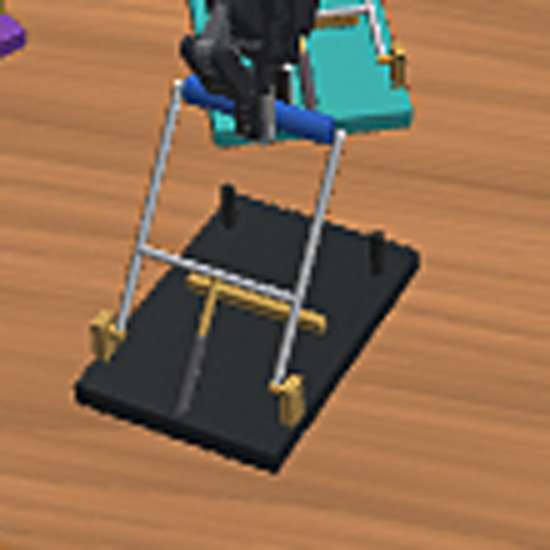

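View pics/wrist9.png

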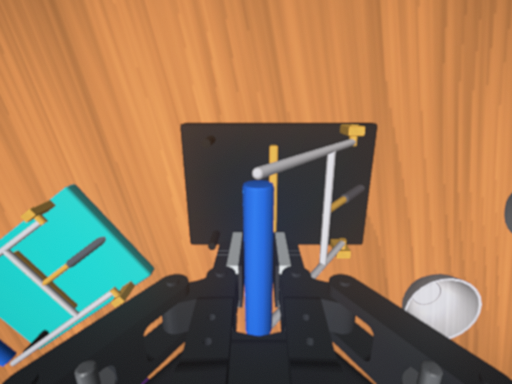

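Run:
```python
from h import *
H=np.array([596.6,-206,36])
for n,box in (("wrist",(180,335,240,275)),("scene",(150,190,210,260))):
    c=dict(np.load(n+"9.npz")); P=pts(c); hsv=cv2.cvtColor(c["frame"],cv2.COLOR_RGB2HSV)
    m=np.zeros(P.shape[:2],bool); m[box[0]:box[1],box[2]:box[3]]=1
    b=m&(hsv[...,0]>100)&(hsv[...,0]<125)&(hsv[...,1]>120)&(P[...,2]>80)
    q=P[b]; d=(q-H)@SX; print(n,b.sum(),"stand x",np.percentile(d,[2,50,98]).round(1),"z",np.percentile(q[:,2],[2,50,98]).round(1))
# slab corners before/after in scene
for i in (0,9):
    c=dict(np.load(f"scene{i}.npz")); P=pts(c); hsv=cv2.cvtColor(c["frame"],cv2.COLOR_RGB2HSV)
    m=np.zeros(P.shape[:2],bool); m[185:250,190:270]=1
    d=m&(hsv[...,2]<60)&(P[...,2]>8)&(P[...,2]<24); print(i,cv2.minAreaRect(P[d][:,:2].astype(np.float32)))
a=dict(np.load("scene7.npz"))["frame"][205:250,190:270].astype(np.float32); 
for i in (2,8,9):
    b=dict(np.load(f"scene{i}.npz"))["frame"][205:250,190:270].astype(np.float32)
    # front slab region only
    print(i,cv2.phaseCorrelate(a[20:].mean(2),b[20:].mean(2)))
```

```text
wrist 4357 stand x [-92.2 -85.1 -77.9] z [155.2 160.7 162.8]
scene 110 stand x [-89.8 -80.4 -74.7] z [151.4 160.6 166.8]
0 ((532.420166015625, -194.0780487060547), (131.3621826171875, 195.4774932861328), 78.00016021728516)
9 ((533.7154541015625, -194.1203155517578), (130.06710815429688, 191.19720458984375), 78.3150634765625)
2 ((0.031869388489134565, 0.5267450658949357), 1.009872217655182)
8 ((-0.07152607353263818, 0.6754747224015549), 1.1030752953290939)
9 ((0.06980415416906993, 0.5800172766517964), 1.0953349952697753)
```

The bar is on its circle at θ≈0.85 and the slab is unmoved (under 1 px). But the bar has crept about 6 mm toward the fingertips under the tight grip. Near over-centre a loose cage is safer, so I open to about 22 mm, lower 6 mm and push the bar over with the outer finger.

```bash
python3 -m handwheel '[{"delta_pos":[0,0,0],"twist":[0,0,0],"jaw":0.27},{"delta_pos":[0,0,0],"twist":[0,0,0],"jaw":0.27},{"delta_pos":[0.1,0.3,0],"twist":[0,0,0],"jaw":0.27},{"delta_pos":[0.2,0.6,0],"twist":[0,0,0],"jaw":0.27},{"delta_pos":[0.3,0.6,0],"twist":[0,0,0],"jaw":0.27},{"delta_pos":[0.7,0.3,0],"twist":[0,0,0],"jaw":0.27},{"delta_pos":[1.15,0.05,0],"twist":[0,0,0],"jaw":0.27},{"delta_pos":[1.6,-0.2,0],"twist":[0,0,0],"jaw":0.27},{"delta_pos":[2.05,-0.42,0],"twist":[0,0,0],"jaw":0.27},{"delta_pos":[2.5,-0.64,0],"twist":[0,0,0],"jaw":0.27}]' 25
python3 - <<'E'
from h import *
from rig import imaging
s,R=state(); print(s["time_s"],s["eef_pos"],s["force"],s["wrist_torque"],R.inv().apply(s["force"]),s["grip_width"])
for n in ("wrist","scene"):
    c=imaging.capture(n); np.savez(n+"10.npz",**c); f=c["frame"][:,:,::-1]
    if n=="scene": f=cv2.resize(f[140:250,180:290],None,fx=5,fy=5,interpolation=2)
    cv2.imwrite(f"pics/{n}10.png",f)
E
```

```text
time_s: 10.8
eef_pos: [538.8, -192.8, 127.0]
ee_rot: [-0.703, 0.703, -0.073, 0.073]
force: [-0.4, -0.6, -1.1]
grip_width: 0.271
10.8 [ 538.76162294 -192.83938673  126.97293428] [-0.44641706 -0.58874079 -1.1311823 ] [0.05412461 0.01872762 0.03450674] [-0.31720007  1.13111148 -0.66741907] 0.2710399314044877
```

View pics/scene10.png

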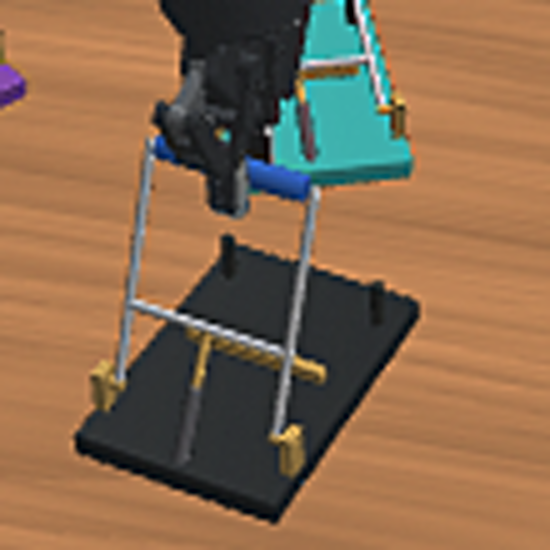

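View pics/wrist10.png

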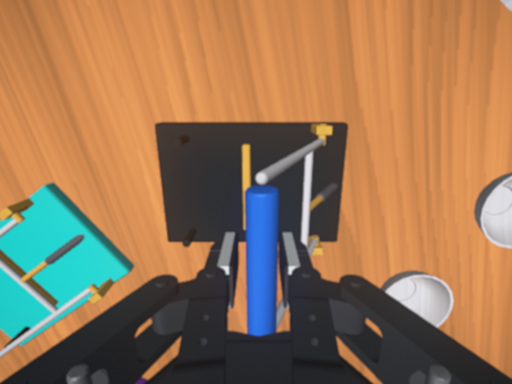

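Force is about 0 and the bar is caged between the pads at wrist (262,250), θ≈1.05, past over-centre. Carrying it down to the open stop.

```bash
python3 -m handwheel '[{"delta_pos":[0.95,-0.38,0],"twist":[0,0,0],"jaw":0.27},{"delta_pos":[1.92,-0.7,0],"twist":[0,0,0],"jaw":0.27},{"delta_pos":[2.91,-0.95,0],"twist":[0,0,0],"jaw":0.27},{"delta_pos":[3.91,-1.13,0],"twist":[0,0,0],"jaw":0.27},{"delta_pos":[4.92,-1.24,0],"twist":[0,0,0],"jaw":0.27},{"delta_pos":[5.94,-1.27,0],"twist":[0,0,0],"jaw":0.27},{"delta_pos":[6.96,-1.24,0],"twist":[0,0,0],"jaw":0.27},{"delta_pos":[7.9,-1.13,0],"twist":[0,0,0],"jaw":0.27},{"delta_pos":[8.7,-1.0,0],"twist":[0,0,0],"jaw":0.27},{"delta_pos":[9.2,-0.9,0],"twist":[0,0,0],"jaw":0.27}]' 25
python3 - <<'E'
from h import *
from rig import imaging
s,R=state(); print(s["time_s"],s["eef_pos"],s["force"],s["wrist_torque"],R.inv().apply(s["force"]),s["grip_width"])
for n in ("wrist","scene"):
    c=imaging.capture(n); np.savez(n+"11.npz",**c); f=c["frame"][:,:,::-1]
    if n=="scene": f=cv2.resize(f[140:250,180:290],None,fx=5,fy=5,interpolation=2)
    cv2.imwrite(f"pics/{n}11.png",f)
E
```

```text
time_s: 11.73
eef_pos: [628.7, -211.5, 135.0]
ee_rot: [0.703, -0.703, 0.073, -0.073]
force: [1.4, -0.6, -1.1]
grip_width: 0.272
11.7333 [ 628.69565829 -211.52182043  135.01929415] [ 1.36664423 -0.57657046 -1.12189737] [-0.05879622 -0.14533794 -0.00285457] [ 1.45579359  1.12164403 -0.28527765] 0.27232212999567806
```

View pics/scene11.png

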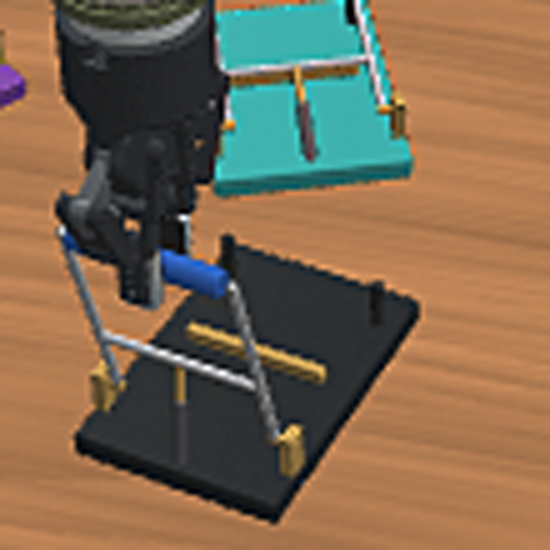

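View pics/wrist11.png

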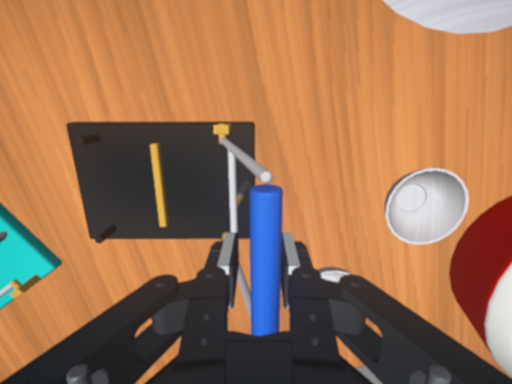

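The frame leans past upright, with the bar at wrist (266,255) resting lightly on the +x pad. I open the jaws to let it settle on the stop, then rise straight up.

```bash
python3 -m handwheel '[{"delta_pos":[0.2,0,0],"twist":[0,0,0],"jaw":0.35},{"delta_pos":[0.3,0,0],"twist":[0,0,0],"jaw":0.5},{"delta_pos":[0.3,0,0],"twist":[0,0,0],"jaw":0.65},{"delta_pos":[0.3,0,0],"twist":[0,0,0],"jaw":0.7},{"delta_pos":[0.3,0,0],"twist":[0,0,0],"jaw":0.7},{"delta_pos":[0.3,-1,0],"twist":[0,0,0],"jaw":0.7},{"delta_pos":[0.3,-2.5,0],"twist":[0,0,0],"jaw":0.7},{"delta_pos":[0.3,-4.5,0],"twist":[0,0,0],"jaw":0.7},{"delta_pos":[0.3,-6.5,0],"twist":[0,0,0],"jaw":0.7},{"delta_pos":[0.3,-8.5,0],"twist":[0,0,0],"jaw":0.7}]' 25
python3 - <<'E'
from h import *
from rig import imaging
s,R=state(); print(s["time_s"],s["eef_pos"],s["force"],s["grip_width"])
for n in ("top","scene"):
    c=imaging.capture(n); np.savez(n+"12.npz",**c); f=c["frame"][:,:,::-1]
    cv2.imwrite(f"pics/{n}12.png",f)
E
```

```text
time_s: 12.67
eef_pos: [630.9, -212.0, 222.5]
ee_rot: [-0.703, 0.703, -0.073, 0.073]
force: [0.5, 1.1, -0.3]
grip_width: 0.699
12.6667 [ 630.93033956 -212.04936524  222.5008069 ] [ 0.46801347  1.06102745 -0.28710303] 0.69867593025441
```

View pics/scene12.png

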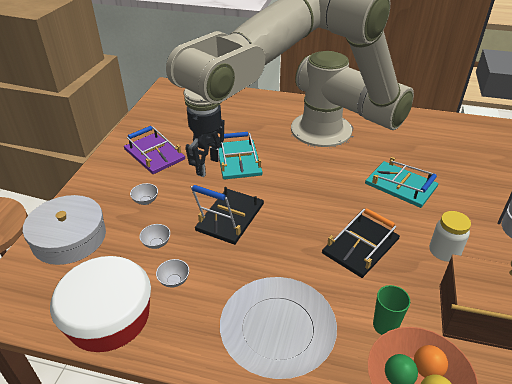

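The scene shows the blue frame standing open with its bar at (209,191), clear of the gripper, and the orange stand folded at (362,240). One last measurement of the bar and slab.

Run:
```python
from h import *
from rig import imaging
H=np.array([596.6,-206,36])
for n,box in (("wrist",None),("scene",(180,205,185,235))):
    c=imaging.capture(n); P=pts(c); hsv=cv2.cvtColor(c["frame"],cv2.COLOR_RGB2HSV)
    cv2.imwrite(f"pics/{n}13.png",c["frame"][:,:,::-1]); np.savez(n+"13.npz",**c)
    m=np.abs(P-[635,-215,170]).max(-1)<70
    b=m&(hsv[...,0]>100)&(hsv[...,0]<125)&(hsv[...,1]>120)&(P[...,2]>140)
    q=P[b]; d=(q-H)@SX; x=np.mean(np.percentile(d,[2,98])); z=np.percentile(q[:,2],90)-8
    print(n,b.sum(),"stand x",x,"z",z,"theta",np.pi-np.arctan2(z-36,x)-.1)
c=dict(np.load("scene13.npz")); c0=dict(np.load("scene0.npz"))
g=lambda c,r:cv2.cvtColor(c["frame"],cv2.COLOR_RGB2GRAY)[r].astype(np.float32)
for nm,r in (("slab",np.s_[185:250,225:275]),("orange",np.s_[200:280,315:405])):
    print(nm,cv2.phaseCorrelate(g(c0,r),g(c,r)),np.abs(g(c,r)-g(c0,r)).mean())
P=pts(c); hsv=cv2.cvtColor(c["frame"],cv2.COLOR_RGB2HSV)
m=np.zeros(P.shape[:2],bool); m[185:250,190:270]=1
d=m&(hsv[...,2]<60)&(P[...,2]>8)&(P[...,2]<24); print(cv2.minAreaRect(P[d][:,:2].astype(np.float32)))
```

```text
wrist 1772 stand x 38.754076127608045 z 175.2491315385032 theta 1.7422348761103301
scene 196 stand x 40.40009771606758 z 177.56290716629667 theta 1.7487926191769176
slab ((0.09708159999402355, -0.29655055969488586), 0.6307697738541497) 13.290462
orange ((-0.008740978354083495, -0.0015634894823293166), 0.9994619308577644) 3.175139
((532.04638671875, -193.75830078125), (131.40245056152344, 195.17616271972656), 78.05256652832031)
```

Both views measure θ at 1.74–1.75, which is at the stop. The slab is in place and the orange stand is unchanged. Handing in.

```bash
python3 -c "
from rig import ctrl,telemetry
print(telemetry.sense()['time_s']); print(ctrl.finish_job())"
```

```text
12.8667
the job is handed in; nothing more can be done
None
```

The blue-bar stand is open and standing on its own, and I handed the job in at 12.9 s. No verdict was reported.

**What went wrong on the way:**
- **First grip slipped:** the fingertips sit about 24 mm above the reported TCP, so the first grip only pinched the top of the bar and slid off. The stand stayed folded and did not move. I measured the offset in the camera images and gripped lower.
- **Side force during the swing:** while the bar was gripped, a force of up to about 16 N built up and the bar crept about 6 mm towards the fingertips. At about 0.85 rad I loosened the jaws to a cage and pushed the bar over with almost no force. I then let go at the stop and lifted straight up.

**Last checks:**
- **Frame angle:** 1.74 rad from the wrist camera and 1.75 rad from the scene camera, against 1.75 for fully open. The gripper was clear of it.
- **Slab:** the fitted centre is within 0.5 mm and the angle within 0.1° of where they started. A separate image-shift check was weaker because the frame moved across the region; it showed 0.3 px.
- **Orange stand:** still folded, with no image shift.

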